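# Hang the die basket on the spring-balanced arm

### The arm

A 7-joint arm with a two-finger parallel gripper is mounted at the origin on the work surface. World frame = base frame: x ahead of the robot, y to its left, z up, the work surface at z = 0. Lengths are in mm, angles in rad, forces in N, time in s.
With the tool pointing down it reaches from about 425 to 950 mm from the base axis. Payload 4.7 kg.
Tool frame: the origin (TCP) lies at the very end of the fingers, on their centre line; the grasp point (between the pads) lies robot.grip_depth behind it (robot.grip_depth is the distance from the TCP to the grasp point, in mm); z points along the fingers, y is the direction in which the jaws open and shut (so a half turn about z gives the same grasp; the last joint's range is limited). The gripper opens to 85 mm and grips with 20 to 120 N. Pads are 22 mm wide; open, the fingers measure 114 mm over their backs; the gripper's body (76 mm by 85 mm) begins 54 mm behind the grasp point. The pads swing forward as they close: fully open they stand 13 mm farther back than shut.
Start: joints at [-1.259, 0.469, -0.049, 1.532, 0.024, 1.141, -0.082], TCP at [225.573, 636.215, 196.335] pointing down, gripper open.
Joint ranges: [-2.59, 2.59], [-0.33, 1.99], [-1.39, 1.29], [0.1, 2.45], [-1.04, 4.18], [0.21, 1.99], [-2.66, 2.66]. Speed limits (rad/s): [2.57, 2.57, 3.14, 3.14, 3.14, 3.14, 3.14].

### API

Orientations are given as a 3x3 rotation matrix whose columns are the frame's x, y, z axes.
In Python, from rig import state, camera, order, search_frame, spot_point, robot gives the robot as it stands.
- The arm moves only by the tool play_rows, never from a script. Its arguments are lists of equal length, an entry for each row: "jaw": the gripper's target within -1 to 1 (shut at 1, half-way at 0, fully open at -1); "dp": the shift along the tool's x, y, z in cm, a list of three; "roll": the turn about the tool's z in rad. A call has 1 to 8 rows; each row is the pose to reach, as a shift and turn from the pose commanded when the call began, along the tool's axes at that moment; what a row does not reach only later rows make up. A row lasts 1/8 s, in which the tool goes at most 62.5 mm and 10.7 degrees, less where a joint would pass 70% of its speed; a pose out of reach is approached as far as the arm can. A call with a gripper value outside its range is refused whole. The fingers move at their own pace and stop on an object; "squeeze" is the grip in N (left out, the last holds). Time passes only in rows, so rows that repeat a pose let the fingers close. It gives the time, the measured TCP pose, the force and the opening at its end, in the units of the state.
- state(): the state, without advancing time (a new reading comes with each control period).
- camera(name): name is "scene" or "side" or "wrist"; returns a dict with "img" (384x512x3 uint8, red, green, blue), "fx", "fy", "cx", "cy" (pixels), "xyz" and "rotation" of the camera in the world; the wrist camera has in their place "mount" (4x4, takes a point from camera to tool coordinates, whose origin is the TCP and whose axes are the flange's). Camera axes: x right, y down, z forward; pixel columns grow to the right and rows downward; lengths in mm; the calibration is good to about 2 mm. The wrist camera is an equidistant fisheye: a pixel r from the principal point sees the ray r / f radians off the axis. A picture is of the moment at which its call begins: read the wrist's pose just before it. There is no depth.
- order.close_job(): hands the job in, once; it reports no verdict.
Trained networks look in the newest picture that a camera, given by its name, has taken for a name from the list of things; names that differ only in an ending like _2 or _b are one class to them, and where a whole thing is asked for, a point or a joint stands for the part that bears it (a point fixed in the world has none). Each returns a list of dicts, best first, with "conf" (0 to 1); they miss things now and then, are a little off and sometimes report something else, mostly with a low value. They report only what shows in the picture. A call takes as long as a camera call. They do not tell look-alikes from the thing itself.
- search_frame(target, camera): "at" ([row, column] in pixels, amid what is visible of it).
- spot_point(target, camera): "at" ([row, column] in pixels: a listed point, or the origin of a listed thing).
The state is a dict: "time_s": time; "joint_pos": joint angles; "qvel": joint speeds; "joint_torque": joint torques, N m; "ee_pos": TCP position; "tcp_rot": TCP orientation; "wrist_force": force on the tool from outside, world axes, zero at the start; "wrist_torque": the same for the moment, N m; "gripper_width": finger opening in mm.
Only numpy, scipy, OpenCV 4.12 (cv2) and the standard library are available. Lean on these libraries where they do the work, as an engineer would, in place of code of your own. Each camera call takes 0.05 s, during which the arm holds its last target.

### The job

Pick up the yellow basket of crimping dies by its rubber grip and hang its steel crossbar in the hook at the end of the spring-balanced arm, keeping it upright. How heavy the basket is today is not known: ease it down slowly together with the sinking arm, without forcing it, and let go only when the arm carries the whole weight, so that on release the arm neither drops nor springs up but stays nearly still. Leave the other things on the bench alone and finish with the basket hanging freely and at rest.

Things in the scene. Friction and masses are not known exactly. Their poses are not given: they have to be found in the camera images.
- basket_grip (a point): Grasp point on the loose yellow basket: centre line of the upright black rubber tab on the middle of the crossbar. Tab 40 mm long (basket's x), 12 mm thick (its y), 60 mm tall; this point is 20 mm below its top, 44 mm above the crossbar's axis, 149 mm above the basket's underside. Axes: x along the crossbar, z up.
- basket_bar (a point): Middle of the basket's round steel crossbar (8 mm diameter, 113 mm long along the basket's x, open space beneath it), 105 mm above the basket's underside. The bar ends in two uprights down to the short sides of the basket. Axes are the basket's: x along the bar, z up.
- basket: The loose yellow basket with three metal dies fixed in it: 120 mm (its x, along the crossbar) x 90 mm (its y) x 45 mm tall, rim 56 mm below the underside of the crossbar. Origin at the centre of its underside, z up. Its mass varies unseen from about 0.3 to 0.9 kg; the two ends are alike, so it may hang either way round.
- stand: Fixed stand of the balanced arm: grey foot about 130 x 110 mm with an aluminium post. Origin on the bench straight below the pivot, z up; the arm points along the stand's -x, seen from above.
- pivot (a point): The horizontal pivot of the balanced arm (axis along the stand's y), 175 mm above the bench.
- hook_seat (a point): Where the crossbar's axis lies when centred in the hook, 250 mm from the pivot. The hook is a trough open upward, 26 mm wide along the stand's y, about 18 mm between red outer lip and steel inner wall (the bar has 5 mm play each way); its walls rise 16 mm above this point. The bar must lie along the stand's y. The yellow arm tube, 14 mm thick, runs straight to the pivot. Axes tilt with the arm.
- balance_arm (a joint): Angle of the sprung arm in rad: 0 unloaded, rising 0.317 rad above level to the hook (seat 253 mm above the bench); grows as the arm sinks, level at 0.317; the seat runs on a 250 mm arc round the pivot. Spring 4.7 N m per rad (about 13 mm at the hook per newton), lightly damped: the basket settles 35 to 120 mm below the unloaded height, by its weight.
- tape_roll: Loose roll of pale tape lying flat, 90 mm across, 24 mm tall; origin at its underside's centre. Leave it alone.
- spool: Loose grey spool standing up, 60 mm across, 54 mm tall; origin at its underside's centre. Leave it alone.
- cutters: Loose side cutters with orange handles lying on the bench, about 135 mm long (along its x, jaws to +x), 60 mm wide, 13 mm thick; origin under the hinge. Leave it alone.
There are look-alikes about, which are no part of the job. Of the things shaped like the basket, the yellow one is meant.

How it is judged (in metres and radians):
On the way, in this order (a step that is already met when the one before it is completed fails the run):
1. the basket is lifted clear of the bench (height (world z) of basket above 0.03 m and value of joint balance_arm below 0.03 rad), for 0.2 s.
2. the crossbar lies in the hook and the arm begins to sink under it while the gripper still holds the basket (distance between basket_bar and hook_seat below 0.015 m and value of joint balance_arm above 0.03 rad and contact force between the fingers and basket above 1 N), for 0.1 s.
At the end, for the whole second after the job is handed in: The basket hangs from the hook, clear of the bench: middle of the crossbar within 15 mm of the hook seat, arm sunk by more than 0.08 rad and bearing the basket, basket upright within 0.2 rad, arm slower than 0.06 rad/s and basket slower than 50 mm/s (distance between basket_bar and hook_seat below 0.015 m and contact force between basket and stand above 1.5 N and value of joint balance_arm above 0.08 rad and velocity of joint balance_arm between -0.06 and 0.06 rad/s and angle between basket's own z axis and vertical below 0.2 rad and height (world z) of basket above 0.01 m and linear speed of basket below 0.05 m/s); the robot touches nothing.
It fails at once if the sprung arm is knocked or jerked: it moves faster than 0.5 rad/s (125 mm/s at the hook) (velocity of joint balance_arm above 0.5 rad/s or velocity of joint balance_arm below -0.5 rad/s).
It fails at once if the basket is let go before or beyond the balance: with the basket in the hook and out of the fingers, the arm drops or springs up faster than 0.24 rad/s (60 mm/s at the hook) (contact force between the fingers and basket below 0.3 N and distance between basket_bar and hook_seat below 0.02 m and (velocity of joint balance_arm above 0.24 rad/s or velocity of joint balance_arm below -0.24 rad/s)).
It fails at once if the basket is forced against the hook or stand with more than 22 N (contact force between basket and stand above 22 N).
It fails at once if the basket is tipped by more than 0.5 rad (angle between basket's own z axis and vertical above 0.5 rad).
It fails at once if the tape roll, the spool or the cutters are moved by more than 20 mm (distance of any of tape_roll, spool, cutters from where it was at the start of the episode above 0.02 m).
It also fails if it takes over 58 s, if anything falls off the work surface, if the arm or the gripper's body presses on something with over 40 N, if the wrist force passes 120 N, or if a joint passes its speed limit or range.

## Working session

There is one attempt and no reset: what is moved stays moved. The work goes in short steps, Python scripts to look and compute and a tool call to move; the robot and the scene stay as the last step left them, time stands still between calls to the robot, and variables do not carry over. Pictures are saved under pics/ and viewed, and the job is handed in when it is done.

Besides the shell and the picture viewer there is one more tool, called after "Call:" as name(argument=value, ...), one argument or row to a line, values as JSON. play_rows: Moves the arm, as the interface text tells. Its arguments: {"type":"object","properties":{"jaw":{"type":"array"},"dp":{"type":"array"},"roll":{"type":"array"},"squeeze":{"type":"number"}},"required":["jaw","dp","roll"]}

```bash
ls; mkdir -p pics; cat > h.py <<'E'
import numpy as np, cv2
from rig import state, camera, order, search_frame, spot_point, robot
def save(c,n,s=1.5):
    im=cv2.cvtColor(c["img"],cv2.COLOR_RGB2BGR); cv2.imwrite("pics/"+n,cv2.resize(im,None,fx=s,fy=s))
E
python3 - <<'E'
from h import *
s=state(); print({k:np.round(v,3).tolist() for k,v in s.items()}); print(robot, getattr(robot,'grip_depth',None))
for n in("scene","side"):
    c=camera(n); save(c,n+"0.png"); print(n,{k:np.round(v,3).tolist() for k,v in c.items() if k!="img"})
    for t in("basket_grip","basket_bar","basket","stand","pivot","hook_seat","tape_roll","spool","cutters"):
        print(t,[(np.round(d["at"],1).tolist(),round(d["conf"],2)) for d in spot_point(t,n)][:4])
E
```

```text
pics
{'time_s': 0.0, 'joint_pos': [-1.259, 0.469, -0.049, 1.534, 0.024, 1.141, -0.082], 'qvel': [-0.001, -0.001, 0.0, 0.002, 0.0, -0.0, -0.0], 'joint_torque': [0.001, -51.032, -0.046, -23.77, 0.011, 0.008, 0.0], 'ee_pos': [225.401, 635.572, 195.271], 'tcp_rot': [[-0.943, 0.334, -0.001], [0.334, 0.943, -0.002], [-0.0, -0.002, -1.0]], 'wrist_force': [0.245, 0.188, 0.484], 'wrist_torque': [0.022, -0.013, -0.055], 'gripper_width': 85.347}
<Robot object at 0x7f525095fe00> 18.700000000000003
scene {'fx': 436.904, 'fy': 436.904, 'cx': 264.763, 'cy': 195.422, 'xyz': [1281.032, 170.858, 1188.62], 'rotation': [[-0.196, 0.808, -0.556], [0.981, 0.16, -0.113], [-0.002, -0.567, -0.824]]}
basket_grip [([128.1, 215.1], 0.9), ([262.1, 269.8], 0.88), ([173.8, 184.5], 0.6), ([206.9, 191.7], 0.59)]
basket_bar [([268.9, 267.9], 0.9), ([137.6, 219.6], 0.85), ([184.3, 185.9], 0.73)]
basket [([286.2, 270.0], 0.78), ([203.9, 190.4], 0.6)]
stand [([220.0, 356.7], 0.56), ([192.3, 366.2], 0.38)]
pivot [([191.9, 366.8], 0.71)]
hook_seat [([148.1, 290.7], 0.68)]
tape_roll [([273.1, 207.4], 0.94)]
spool [([256.5, 162.2], 0.9)]
cutters [([178.3, 353.3], 0.56)]
side {'fx': 434.735, 'fy': 434.735, 'cx': 262.85, 'cy': 195.311, 'xyz': [28.082, -513.745, 1096.859], 'rotation': [[0.705, -0.547, 0.451], [-0.709, -0.541, 0.452], [-0.003, -0.639, -0.77]]}
basket_grip [([254.9, 327.7], 0.97), ([302.5, 258.4], 0.93), ([149.8, 299.6], 0.9)]
basket_bar [([160.9, 299.6], 0.79), ([266.2, 326.3], 0.77), ([311.0, 259.0], 0.73)]
basket [([283.8, 319.3], 0.74), ([180.0, 296.0], 0.64), ([326.9, 260.1], 0.62), ([245.1, 368.5], 0.54)]
stand [([185.9, 191.4], 0.55), ([251.4, 371.1], 0.55)]
pivot [([151.9, 178.5], 0.82)]
hook_seat [([184.6, 226.0], 0.91)]
tape_roll [([212.1, 338.7], 0.77), ([222.4, 152.1], 0.2)]
spool [([248.2, 369.1], 0.8)]
cutters [([224.6, 150.3], 0.77)]
```

View pics/scene0.png

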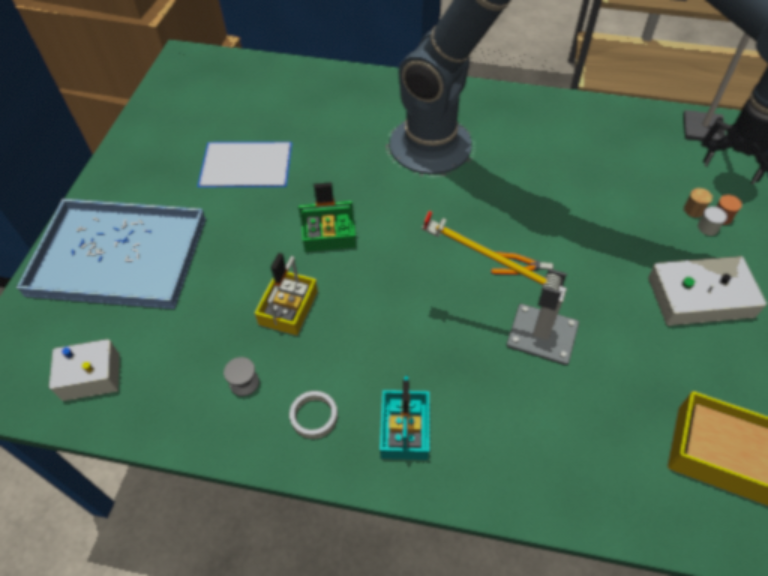

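View pics/side0.png

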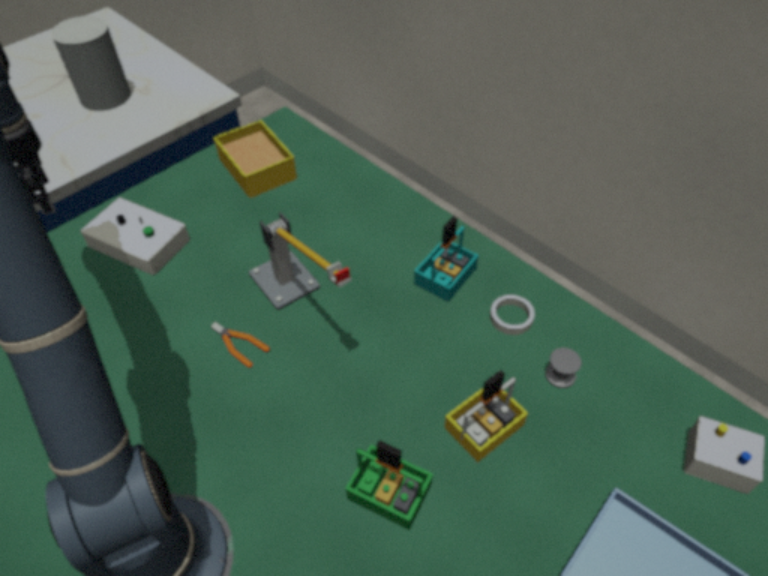

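The yellow basket is at scene row 174–204, col 185–190, and side row 255–284, col 320–328. The hook is at scene (148,291) and side (185,226). Triangulating.

```bash
cat >> h.py <<'E'
def ray(c,rc):
    d=c["rotation"]@np.array([(rc[1]-c["cx"])/c["fx"],(rc[0]-c["cy"])/c["fy"],1]); return np.array(c["xyz"]),d/np.linalg.norm(d)
def tri(rs):
    A=np.zeros((3,3));b=np.zeros(3)
    for o,d in rs:
        P=np.eye(3)-np.outer(d,d);A+=P;b+=P@o
    x=np.linalg.solve(A,b); return x,[round(float(np.linalg.norm((np.eye(3)-np.outer(d,d))@(x-o))),1) for o,d in rs]
def proj(c,p):
    q=np.array(c["rotation"]).T@(np.array(p)-c["xyz"]); return [c["cy"]+c["fy"]*q[1]/q[2],c["cx"]+c["fx"]*q[0]/q[2]]
def onz(c,rc,z):
    o,d=ray(c,rc); return o+d*(z-o[2])/d[2]
E
python3 - <<'E'
from h import *
C={n:camera(n) for n in("scene","side")}
for k in C:
    C[k]["rotation"]=np.array(C[k]["rotation"])
P={"grip":((173.8,184.5),(254.9,327.7)),"bar":((184.3,185.9),(266.2,326.3)),"basket":((203.9,190.4),(283.8,319.3)),"hook":((148.1,290.7),(184.6,226)),"pivot":((191.9,366.8),(151.9,178.5)),"stand":((220,356.7),(185.9,191.4))}
for k,(a,b) in P.items(): 
    x,e=tri([ray(C["scene"],a),ray(C["side"],b)]); print(k,x.round(1),e)
for n,t in (("tape",(273.1,207.4)),("spool",(256.5,162.2)),("cut",(178.3,353.3))): print(n,onz(C["scene"],t,0).round())
# crops
for n,(r,cc) in {"scene":(195,190),"side":(275,325)}.items():
    im=C[n]["img"][r-40:r+40,cc-50:cc+50]; cv2.imwrite(f"pics/crop_{n}.png",cv2.resize(cv2.cvtColor(im,cv2.COLOR_RGB2BGR),None,fx=7,fy=7,interpolation=cv2.INTER_CUBIC))
E
```

```text
grip [ 555.6 -217.3  158.4] [1.4, 1.4]
bar [ 556.3 -220.5  105.7] [2.0, 2.0]
basket [ 556.8 -216.1    1.3] [7.2, 7.2]
hook [480.6  79.4 252.5] [4.3, 4.3]
pivot [516.5 322.4 168. ] [9.9, 9.9]
stand [525.2 313.4  17.1] [2.2, 2.2]
tape [ 785. -103.    0.]
spool [ 759. -251.    0.]
cut [352. 289.   0.]
```

```bash
python3 -c "
import cv2,numpy as np
cv2.imwrite('pics/both.png',np.hstack([cv2.resize(cv2.imread('pics/crop_%s.png'%n),(400,320)) for n in('scene','side')]))"
```

```text
(no output)
```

View pics/both.png

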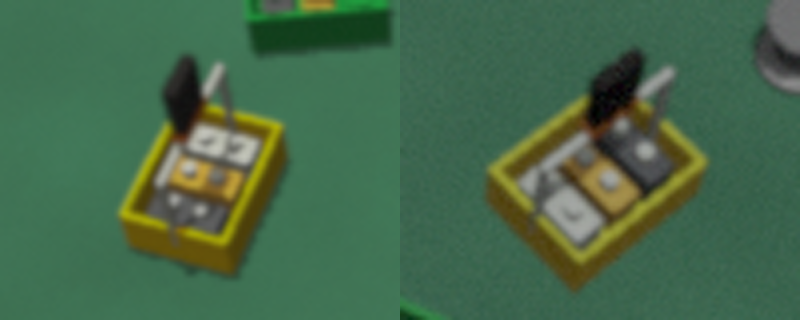

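```bash
python3 - <<'E'
from h import *
C={n:camera(n) for n in("scene","side")}
S=[(182,175.75),(185.5,211.75),(214.25,198.75),(207.5,170.5)]
D=[(260,322.5),(274.5,351.75),(300.5,320),(278.75,297)]
for n,L in(("scene",S),("side",D)):
    c=C[n]; W=np.array([onz(c,p,45) for p in L])[:,:2]; print(n,W.round(0).tolist(),"ctr",W.mean(0).round(1))
    for i in range(4):
        e=W[(i+1)%4]-W[i]; print(np.linalg.norm(e).round(1),np.degrees(np.arctan2(e[1],e[0])).round(1))
w=camera("wrist"); print({k:np.round(v,3).tolist() for k,v in w.items() if k!="img"})
E
```

```text
scene [[514.0, -279.0], [505.0, -161.0], [619.0, -171.0], [612.0, -265.0]] ctr [ 562.5 -219.2]
118.8 94.4
114.1 -5.3
93.7 -94.1
98.8 -171.6
side [[595.0, -180.0], [616.0, -267.0], [496.0, -255.0], [502.0, -169.0]] ctr [ 552.4 -217.7]
88.6 -76.4
120.6 174.3
85.6 86.6
94.6 -6.9
{'fx': 297.319, 'fy': 297.319, 'cx': 254.298, 'cy': 188.99, 'mount': [[0.0, -0.965, -0.262, 67.068], [1.0, 0.0, 0.001, 0.744], [-0.0, -0.262, 0.965, -178.013], [0.0, 0.0, 0.0, 1.0]]}
```

Call:
play_rows(
  jaw=[-1,-1,-1,-1,-1,-1,-1,-1],
  dp=[
    [0,0,-6],
    [0,0,-12],
    [-3,-3,-18],
    [-8,-7,-20],
    [-12,-11,-22],
    [-16,-15,-23],
    [-20,-19,-24],
    [-24,-22,-25],
  ],
  roll=[0,0,0,0,0,0,0,0],
)

```text
time_s: 2.25
ee_pos: [379.1, 346.0, 447.4]
tcp_rot: [[-0.942, 0.335, 0.001], [0.335, 0.942, 0.001], [-0.001, 0.002, -1.0]]
wrist_force: [-0.3, 0.1, 0.6]
gripper_width: 85.6
```

```bash
cat >> h.py <<'E'
def wcam():
    s=state(); c=camera("wrist"); R=np.array(s["tcp_rot"]); M=np.array(c["mount"])
    c["R"]=R@M[:3,:3]; c["o"]=R@M[:3,3]+np.array(s["ee_pos"]); return c
def wray(c,rc):
    u=np.array([(rc[1]-c["cx"])/c["fx"],(rc[0]-c["cy"])/c["fy"]]); t=np.linalg.norm(u)
    d=np.array([*(u/t*np.sin(t)),np.cos(t)]); return c["o"],c["R"]@d
def wonz(c,rc,z):
    o,d=wray(c,rc); return o+d*(z-o[2])/d[2]
def wproj(c,p):
    q=c["R"].T@(np.array(p)-c["o"]); t=np.arctan2(np.hypot(q[0],q[1]),q[2]); n=np.hypot(q[0],q[1])
    return [c["cy"]+c["fy"]*t*q[1]/n, c["cx"]+c["fx"]*t*q[0]/n]
E
python3 - <<'E'
from h import *
import pickle
c=wcam(); save(c,"w1.png"); pickle.dump(c,open("w1.pkl","wb"))
for t in("pivot","hook_seat","stand"): print(t,[(np.round(d["at"],1).tolist(),round(d["conf"],2)) for d in spot_point(t,"wrist")][:3])
E
```

```text
pivot [([240.6, 267.1], 0.95)]
hook_seat []
stand [([204.6, 264.4], 0.87)]
```

View pics/w1.png

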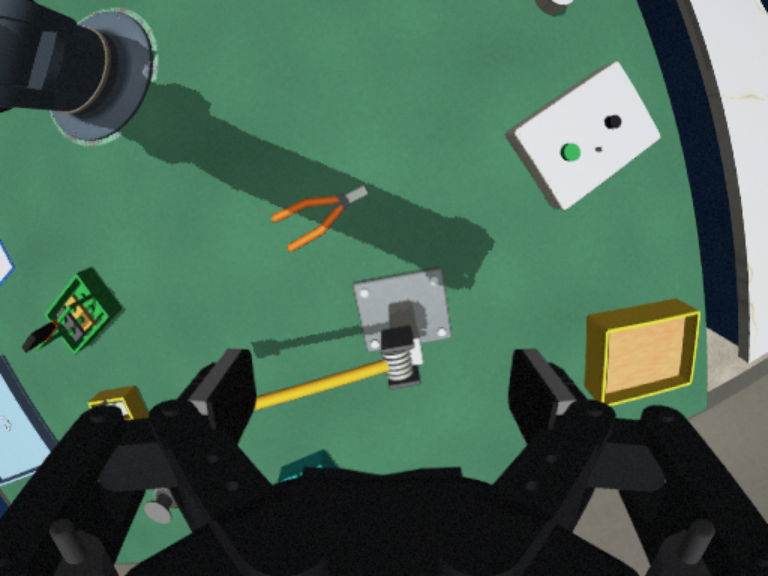

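```bash
python3 - <<'E'
from h import *
import pickle
c=pickle.load(open("w1.pkl","rb"))
W=np.array([wonz(c,(y/1.5,x/1.5),10) for x,y in[(354,284),(440,268),(451,334),(371,353)]])[:,:2];print(W.round(),W.mean(0).round(1))
for i in range(4):
    e=W[(i+1)%4]-W[i]; print(np.linalg.norm(e).round(1),np.degrees(np.arctan2(e[1],e[0])).round(1))
print("pivot",wonz(c,(240.6,267.1),175),"stand",wonz(c,(204.6,264.4),0))
# tube lines near z: pivot end (388,368), far (258,404)
E
```

```text
[[462. 277.]
 [481. 400.]
 [583. 386.]
 [571. 263.]] [524.4 331.3]
125.1 81.3
103.3 -8.1
123.5 -95.4
110.4 172.7
pivot [523.1500922  318.87821007 175.        ] stand [518.30995176 322.06385181   0.        ]
```

Call:
play_rows(
  jaw=[-1,-1,-1,-1,-1,-1,-1,-1],
  dp=[
    [-4,-3,0],
    [-9,-6.5,0],
    [-14,-10,0],
    [-19,-13.5,0],
    [-24,-17,0],
    [-28.5,-20.2,0],
    [-28.5,-20.2,0],
    [-28.5,-20.2,0],
  ],
  roll=[0,-0.05,-0.1,-0.15,-0.2,-0.22,-0.22,-0.22],
)

```text
time_s: 3.45
ee_pos: [579.1, 65.5, 445.4]
tcp_rot: [[-0.993, 0.117, -0.002], [0.117, 0.993, 0.001], [0.002, 0.001, -1.0]]
wrist_force: [0.7, 0.2, 0.0]
gripper_width: 85.6
```

```bash
python3 - <<'E'
from h import *
import pickle
c=wcam(); save(c,"w2.png"); pickle.dump(c,open("w2.pkl","wb"))
for t in("pivot","hook_seat","basket_grip","basket_bar"): print(t,[(np.round(d["at"],1).tolist(),round(d["conf"],2),wonz(c,d["at"],{"pivot":175,"hook_seat":253,"basket_grip":149,"basket_bar":105}[t]).round(1).tolist()) for d in spot_point(t,"wrist")][:3])
E
```

```text
pivot [([102.3, 403.2], 0.69, [517.2, 317.3, 175.0]), ([234.3, 133.5], 0.37, [690.1, -158.4, 175.0])]
hook_seat [([87.3, 256.8], 0.85, [484.7, 81.0, 253.0]), ([25.4, 347.2], 0.75, [411.6, 205.9, 253.0])]
basket_grip [([166.7, 96.4], 0.91, [566.2, -216.3, 149.0]), ([38.2, 95.0], 0.79, [337.8, -184.0, 149.0]), ([263.6, 279.3], 0.75, [785.5, 88.4, 149.0])]
basket_bar [([155.1, 107.1], 0.83, [552.5, -213.6, 105.0]), ([252.5, 273.2], 0.79, [784.2, 79.9, 105.0]), ([45.5, 109.0], 0.65, [345.2, -178.4, 105.0])]
```

View pics/w2.png

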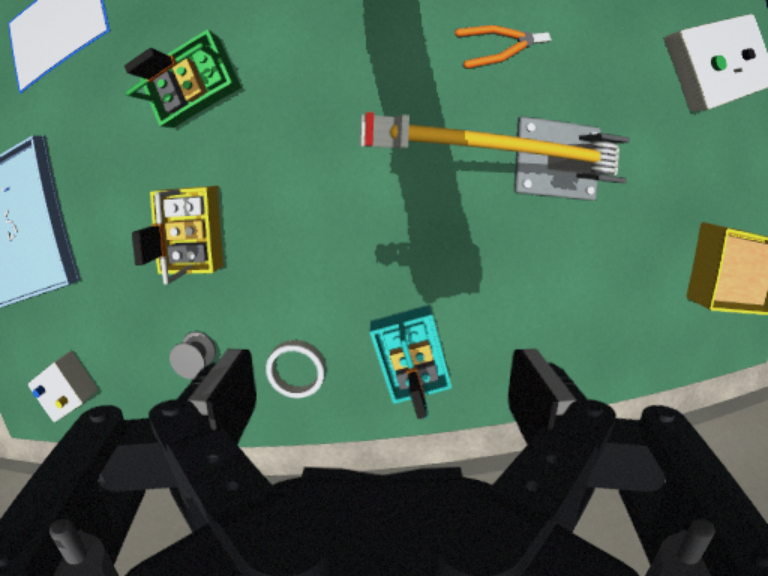

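Call:
play_rows(
  jaw=[-1,-1,-1,-1,-1,-1,-1,-1],
  dp=[
    [-1,-5,0],
    [-3,-10,0],
    [-5,-15,1],
    [-7,-20,4],
    [-9,-25,8],
    [-10.2,-28.3,11.5],
    [-10.2,-28.3,11.5],
    [-10.2,-28.3,11.5],
  ],
  roll=[0,0,0,0,0,0,0,0],
)

```text
time_s: 4.7
ee_pos: [647.2, -228.8, 332.0]
tcp_rot: [[-0.993, 0.119, 0.001], [0.119, 0.993, 0.001], [-0.001, 0.001, -1.0]]
wrist_force: [1.1, 0.4, 0.4]
gripper_width: 85.7
```

```bash
python3 - <<'E'
from h import *
import pickle
c=wcam(); save(c,"w3.png"); pickle.dump(c,open("w3.pkl","wb"))
for t in("basket_grip","basket_bar","basket"): print(t,[(np.round(d["at"],1).tolist(),round(d["conf"],2),wonz(c,d["at"],{"basket":0,"basket_grip":149,"basket_bar":105}[t]).round(1).tolist()) for d in spot_point(t,"wrist")][:3])
E
```

```text
basket_grip [([92.9, 255.8], 0.77, [560.7, -215.4, 149.0]), ([231.9, 461.6], 0.58, [789.1, 90.5, 149.0])]
basket_bar [([219.5, 445.6], 0.85, [783.3, 85.9, 105.0]), ([90.5, 257.4], 0.63, [555.3, -212.3, 105.0])]
basket [([203.0, 418.0], 0.73, [787.5, 88.2, -0.0]), ([96.6, 255.0], 0.69, [558.7, -215.6, 0.0])]
```

View pics/w3.png

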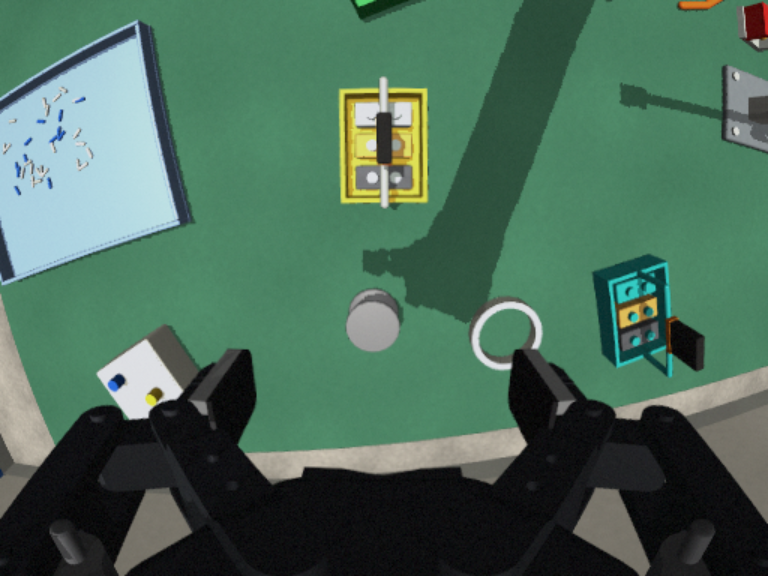

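```bash
python3 - <<'E'
from h import *
import pickle
c=pickle.load(open("w3.pkl","rb"))
def g(x,y,z): return wonz(c,(y/1.5,x/1.5),z)[:2].round(1)
print("cam",c["o"].round())
print("bar",g(384,79,105),g(385,206,105))
print("rim",[g(*p,45) for p in[(340,90),(427,88),(428,203),(341,202)]])
print("tab",g(377,112,169),g(391,112,169),g(377,162,169),g(391,162,169))
c=pickle.load(open("w2.pkl","rb"))
print("hook centre 253/269",g(384,131,253),g(384,131,269),g(368,130,269),g(403,131,269),"pivot end",g(600,156,175), c["o"])
E
```

```text
cam [ 581. -220.  510.]
bar [ 503. -208.] [ 618.7 -220.8]
rim [array([ 497.3, -252.4]), array([ 505.6, -163.3]), array([ 626.2, -175.9]), array([ 614.4, -266. ])]
tab [ 540.3 -218.2] [ 541.5 -207.8] [ 578.4 -222.8] [ 579.7 -212.3]
hook centre 253/269 [484.6  80. ] [485.8  79.7] [483.5  67.4] [487.5  94.5] pivot end [519.8 311. ] [513.06254683  74.04772337 623.56851984]
```

Call:
play_rows(
  jaw=[-1,-1,-1,-1,-1,-1],
  dp=[
    [4.5,0.2,0],
    [8.8,0.36,3],
    [8.8,0.36,7],
    [8.8,0.36,11],
    [8.8,0.36,13],
    [8.8,0.36,13],
  ],
  roll=[0,0,0,0,0,0],
)

```text
time_s: 5.65
ee_pos: [559.1, -214.8, 200.7]
tcp_rot: [[-0.993, 0.119, -0.002], [0.119, 0.993, 0.001], [0.002, 0.001, -1.0]]
wrist_force: [-0.1, 0.4, 0.7]
gripper_width: 85.2
```

```bash
python3 - <<'E'
from h import *
import pickle
c=wcam(); save(c,"w4.png"); s=state(); print(np.round(s["ee_pos"],1),np.round(s["wrist_force"],2))
p=np.array([560.5,-214.8,149]);R=np.array(s["tcp_rot"])
print("delta tool mm",R.T@(p-s["ee_pos"]))
E
```

```text
[ 560.  -215.5  202. ] [ 0.53 -0.74  0.41]
delta tool mm [-0.32540953  0.73465522 52.99392199]
```

View pics/w4.png

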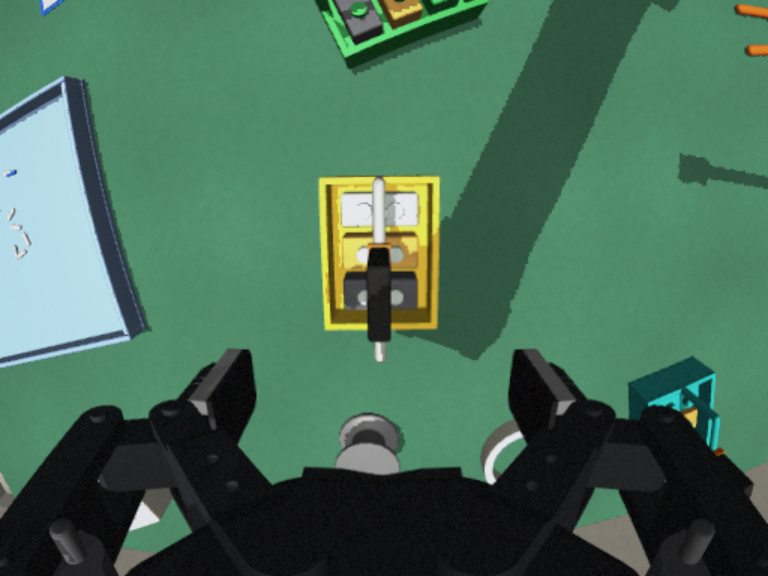

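Call:
play_rows(
  jaw=[-1,-1,-1,1,1,1,1,1],
  dp=[
    [0,0,4],
    [0,0,7.1],
    [0,0,7.1],
    [0,0,7.1],
    [0,0,7.1],
    [0,0,7.1],
    [0,0,7.1],
    [0,0,7.1],
  ],
  roll=[0,0,0,0,0,0,0,0],
  squeeze=60,
)

```text
time_s: 6.7
ee_pos: [559.8, -216.5, 130.9]
tcp_rot: [[-0.993, 0.12, 0.001], [0.12, 0.993, -0.0], [-0.001, -0.0, -1.0]]
wrist_force: [-0.7, -0.4, 3.8]
gripper_width: 8.9
```

Call:
play_rows(
  jaw=[1,1,1,1,1,1,1,1],
  dp=[
    [0,0,0],
    [0,0,0],
    [0,0,-1],
    [0,0,-3],
    [0,0,-6],
    [0,0,-9],
    [0,0,-9],
    [0,0,-9],
  ],
  roll=[0,0,0,0,0,0,0,0],
)

```text
time_s: 7.7
ee_pos: [558.5, -215.3, 218.5]
tcp_rot: [[-0.993, 0.12, -0.003], [0.12, 0.993, 0.001], [0.003, 0.001, -1.0]]
wrist_force: [0.2, -0.1, -4.6]
gripper_width: 9.1
```

```bash
python3 - <<'E'
from h import *
import pickle
c=wcam(); save(c,"w5.png"); 
for _ in range(1):
    s=state(); print(s["time_s"],np.round(s["ee_pos"],1),np.round(s["wrist_force"],2),s["gripper_width"])
E
```

```text
7.75 [ 558.1 -215.2  218.1] [-0.89  0.29 -4.62] 9.097035711674152
```

View pics/w5.png

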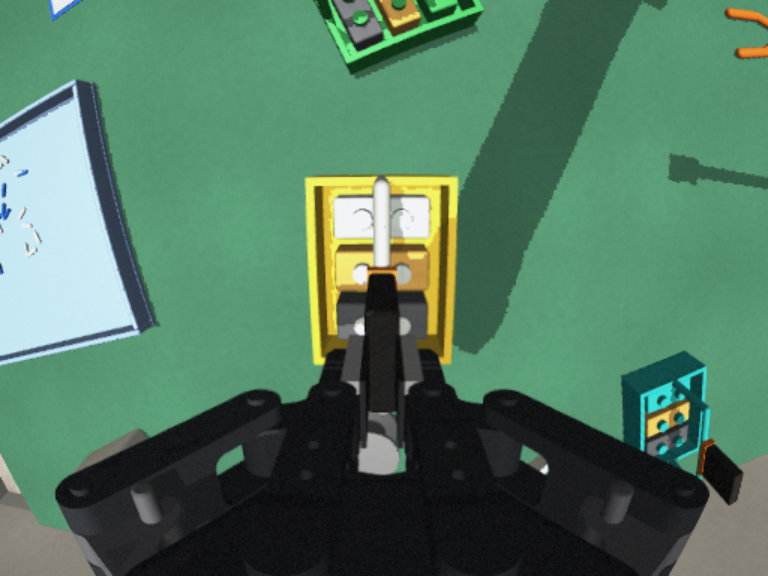

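Call:
play_rows(
  jaw=[1,1,1,1,1,1,1,1],
  dp=[
    [0.5,1,-2],
    [1.7,3,-4.5],
    [3.5,6.5,-7],
    [5.5,10,-8.5],
    [7.6,13.5,-9.1],
    [9.5,16.8,-9.1],
    [10.6,18.7,-9.1],
    [11,19.4,-9.1],
  ],
  roll=[0,0,0.01,0.02,0.025,0.025,0.025,0.025],
)

```text
time_s: 8.75
ee_pos: [473.0, -8.6, 311.9]
tcp_rot: [[-0.99, 0.143, 0.0], [0.143, 0.99, 0.001], [-0.0, 0.001, -1.0]]
wrist_force: [-0.0, 0.6, -4.6]
gripper_width: 8.8
```

```bash
python3 - <<'E'
from h import *
import pickle
C={n:camera(n) for n in("scene","side")}; C["wrist"]=wcam(); pickle.dump(C,open("c6.pkl","wb"))
s=state(); print(s["time_s"],np.round(s["ee_pos"],1),np.round(s["tcp_rot"],3).tolist(),np.round(s["wrist_force"],2))
for n,(r,cc) in {"scene":(165,280),"side":(200,235)}.items():
    im=C[n]["img"][r-50:r+50,cc-60:cc+60]; cv2.imwrite(f"pics/crop6_{n}.png",cv2.resize(cv2.cvtColor(im,cv2.COLOR_RGB2BGR),(400*2,333*2),interpolation=cv2.INTER_CUBIC)[:600])
im=pickle.load(open("w2.pkl","rb"))["img"][60:120,220:300]; cv2.imwrite("pics/hookz.png",cv2.resize(cv2.cvtColor(im,cv2.COLOR_RGB2BGR),(800,600),interpolation=cv2.INTER_CUBIC))
E
```

```text
8.9 [473.9 -10.8 311.6] [[-0.989, 0.146, 0.001], [0.146, 0.989, -0.0], [-0.001, -0.0, -1.0]] [-0.03 -0.49 -4.75]
```

View pics/crop6_scene.png

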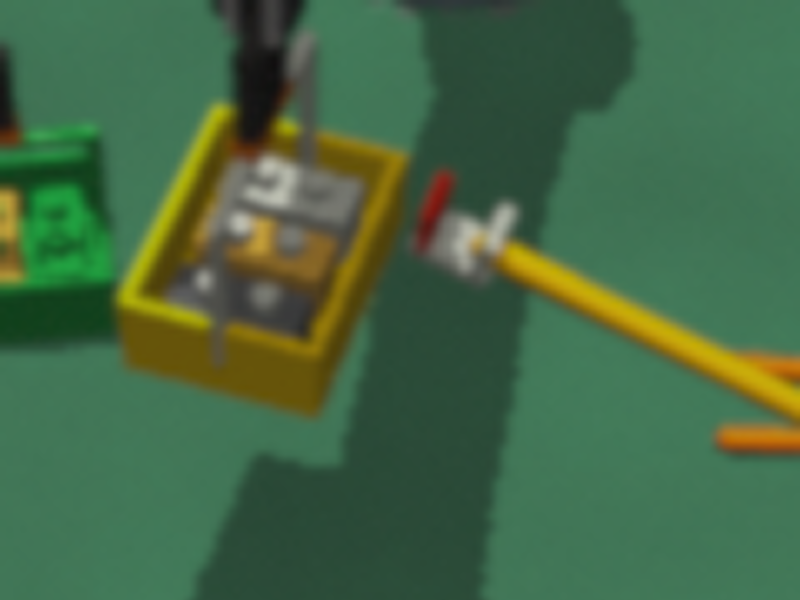

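View pics/crop6_side.png

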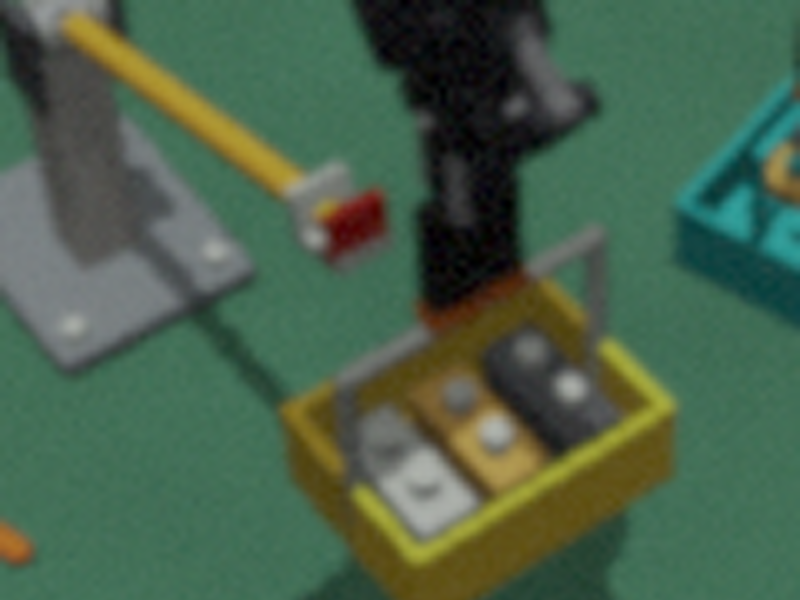

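View pics/hookz.png

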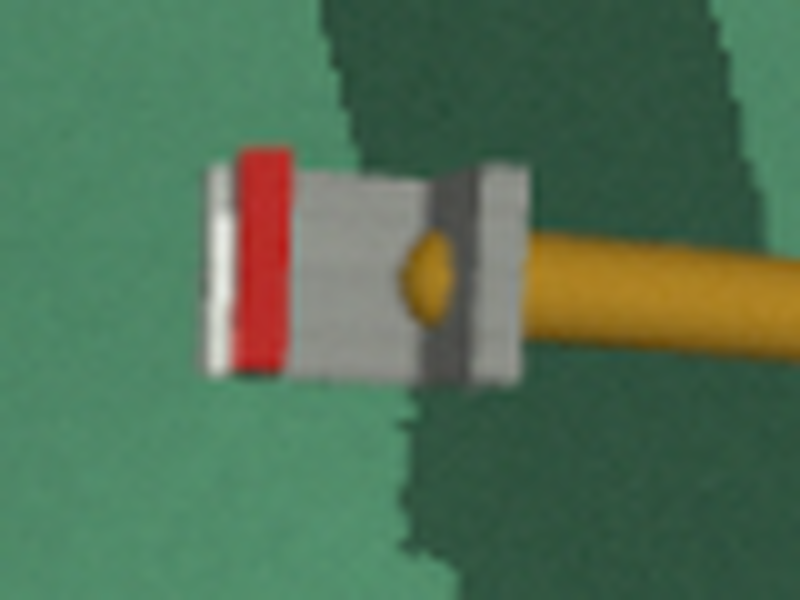

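```bash
python3 - <<'E'
from h import *
import pickle
c=pickle.load(open("w2.pkl","rb"))
a=wonz(c,(86.2,249.1),271);b=wonz(c,(87.3,267.8),265.4);f=wonz(c,(86.8,256),249)
u=np.array([.144,.99]);print(a,b,(b-a)[:2]@u)
# lip inner top at -3.5, wall inner top at +13.5 along u
print("seat",a[:2]+3.5*u,b[:2]-13.5*u)
print("sides",wonz(c,(60+16,231),271),wonz(c,(60+37.5,230),271))
E
```

```text
[483.69349539  71.86485593 271.        ] [487.07388841  93.69955653 265.4       ] 22.10313018680958
seat [484.19749539  75.32985593] [485.12988841  80.33455653]
sides [468.83435577  52.33114285 271.        ] [494.2124922   48.08697658 271.        ]
```

Call:
play_rows(
  jaw=[1,1,1,1,1,1,1],
  dp=[
    [0,0.6,0.1],
    [0,2,0.25],
    [0.05,3.5,0.25],
    [0.1,5,0.25],
    [0.15,6.2,0.25],
    [0.15,6.8,0.25],
    [0.15,6.8,0.25],
  ],
  roll=[0,0,0,0,0,0,0],
)

```text
time_s: 9.78
ee_pos: [482.2, 57.6, 308.7]
tcp_rot: [[-0.989, 0.145, -0.0], [0.145, 0.989, -0.0], [0.0, -0.0, -1.0]]
wrist_force: [-0.7, 0.3, -4.3]
gripper_width: 9.0
```

```bash
cat >> h.py <<'E'
def snap(tag,boxes={"scene":(165,290),"side":(205,240)}):
    out=[]
    for n,(r,cc) in boxes.items():
        c=camera(n); im=c["img"][r-50:r+50,cc-45:cc+45]; out.append(cv2.resize(cv2.cvtColor(im,cv2.COLOR_RGB2BGR),(400,444),interpolation=cv2.INTER_CUBIC))
    cv2.imwrite(f"pics/{tag}.png",np.hstack(out))
    s=state(); print(s["time_s"],np.round(s["ee_pos"],1),np.round(s["wrist_force"],2),s["gripper_width"])
E
python3 -c "
from h import *
snap('s7')"
```

```text
9.875 [482.1  56.6 308.8] [-0.21  0.   -4.64] 8.863087882446084
```

View pics/s7.png

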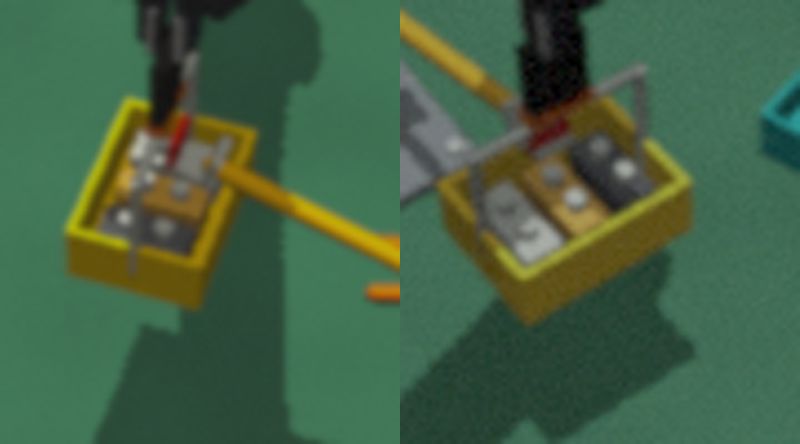

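Call:
play_rows(
  jaw=[1,1,1,1,1,1],
  dp=[
    [0,0.3,0],
    [0,1,-0.05],
    [0.05,1.7,-0.05],
    [0.05,2.3,-0.05],
    [0.05,2.6,0],
    [0.05,2.6,0],
  ],
  roll=[0,0,0,0,0,0],
)

```text
time_s: 10.62
ee_pos: [485.4, 83.3, 308.7]
tcp_rot: [[-0.989, 0.145, -0.0], [0.145, 0.989, -0.0], [0.0, -0.0, -1.0]]
wrist_force: [-0.7, -0.5, -4.5]
gripper_width: 9.1
```

```bash

python3 -c "
from h import *
snap('s8')
c=wcam();save(c,'w8.png')"
```

```text
10.725 [485.4  82.8 308.8] [ 0.04  0.27 -5.05] 8.929305660709357
```

View pics/s8.png

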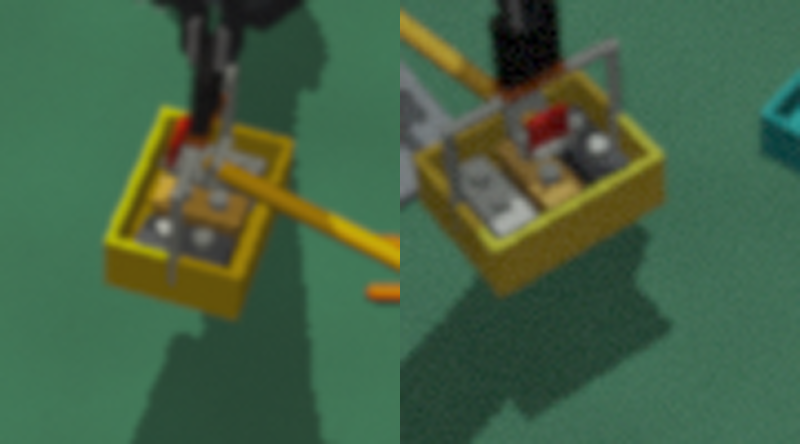

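View pics/w8.png

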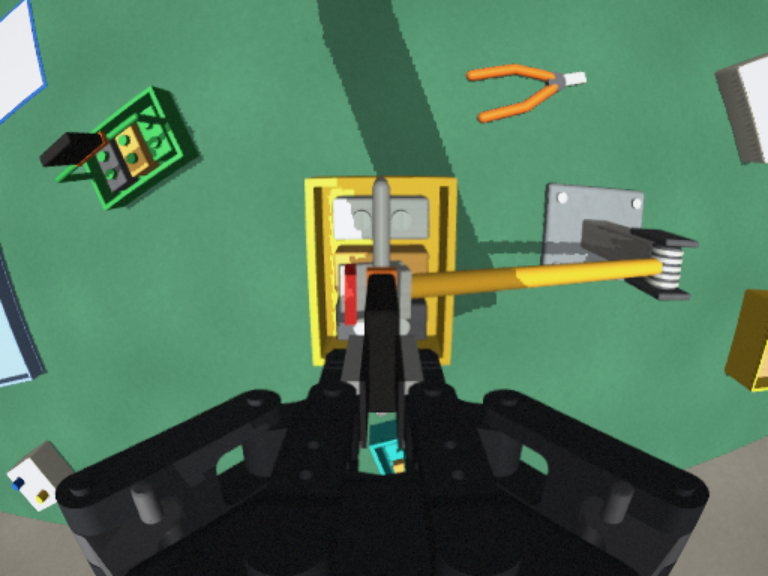

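```bash

python3 -c "
from h import *
c=wcam()
print(c['o'])
for p,z in (((265,351),271),((325,351),271),((265,357),271),((265,401),266),((300,401),266),((180,381),283)): print(p,wonz(c,(p[0]/1.5,p[1]/1.5),z).round(1))
import cv2
im=c['img'][150:250,200:320];cv2.imwrite('pics/w9.png',cv2.resize(cv2.cvtColor(im,cv2.COLOR_RGB2BGR),(720,600),interpolation=cv2.INTER_CUBIC))"
```

```text
[419.34075014  93.33004617 486.79065559]
(265, 351) [465.8  71.3 271. ]
(325, 351) [497.1  66.1 271. ]
(265, 357) [466.3  74.3 271. ]
(265, 401) [470.6  95.9 266. ]
(300, 401) [489.   93.4 266. ]
(180, 381) [426.1  92.2 283. ]
```

View pics/w9.png

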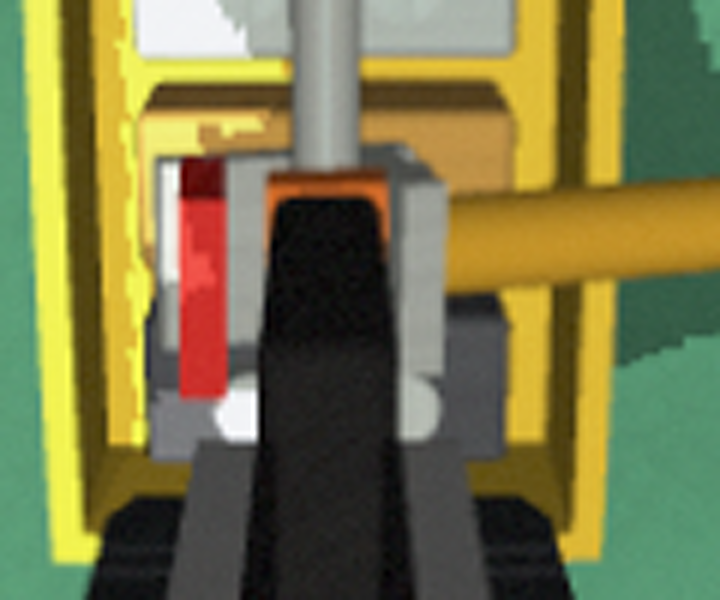

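Call:
play_rows(
  jaw=[1,1,1,1,1,1,1,1],
  dp=[
    [0,-0.05,0.2],
    [0,-0.1,0.6],
    [0,-0.1,1.0],
    [0,-0.1,1.4],
    [0,-0.15,1.8],
    [0,-0.2,2.1],
    [0,-0.25,2.4],
    [0,-0.25,2.5],
  ],
  roll=[0,0,0,0,0,0,0,0],
)

```text
time_s: 11.82
ee_pos: [485.0, 80.5, 283.6]
tcp_rot: [[-0.989, 0.145, -0.0], [0.145, 0.989, -0.0], [0.0, -0.0, -1.0]]
wrist_force: [-0.4, 0.4, -4.6]
gripper_width: 9.0
```

```bash

python3 -c "
from h import *
snap('s10')
c=wcam()
im=c['img'][150:250,200:320];cv2.imwrite('pics/w10.png',cv2.resize(cv2.cvtColor(im,cv2.COLOR_RGB2BGR),(720,600),interpolation=cv2.INTER_CUBIC))"
```

```text
11.925 [485.   80.6 283.7] [-0.6   0.23 -4.99] 8.771423917858948
```

View pics/w10.png

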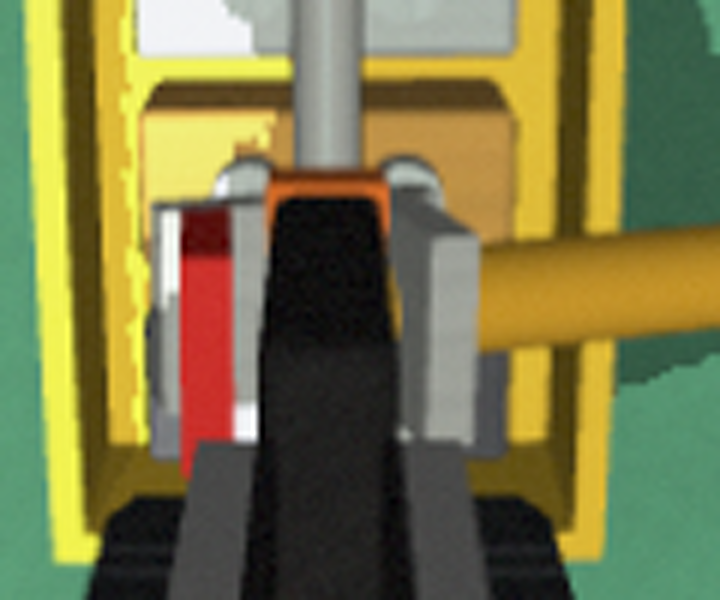

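View pics/s10.png

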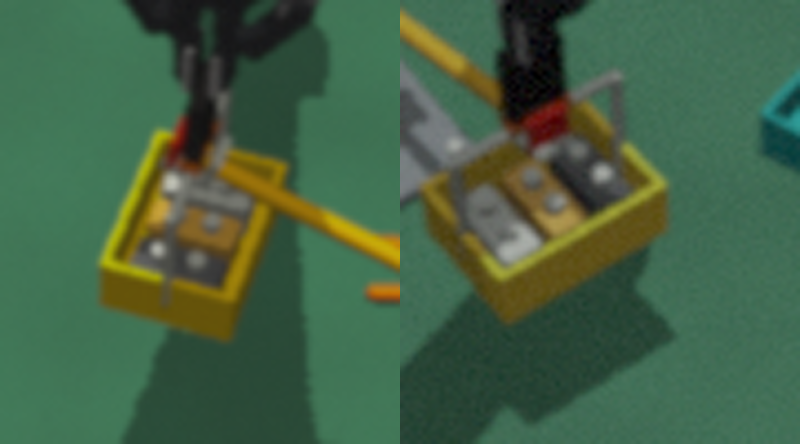

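Call:
play_rows(
  jaw=[1,1,1,1,1,1,1,1],
  dp=[
    [0,0,0.2],
    [0,0,0.4],
    [0,0,0.6],
    [0,-0.07,0.8],
    [0,-0.14,1.0],
    [0,-0.21,1.2],
    [0,-0.28,1.4],
    [0,-0.3,1.5],
  ],
  roll=[0,0,0,0,0,0,0,0],
)

```text
time_s: 12.98
ee_pos: [484.6, 77.5, 268.7]
tcp_rot: [[-0.989, 0.145, -0.0], [0.145, 0.989, -0.0], [0.0, -0.0, -1.0]]
wrist_force: [1.0, -1.1, -3.0]
gripper_width: 8.9
```

```bash

python3 -c "
from h import *
snap('s11')
c=wcam()
im=c['img'][150:250,200:320];cv2.imwrite('pics/w11.png',cv2.resize(cv2.cvtColor(im,cv2.COLOR_RGB2BGR),(720,600),interpolation=cv2.INTER_CUBIC))"
```

```text
13.075 [484.6  77.6 268.7] [-0.16  0.01 -2.91] 8.962466736965505
```

View pics/w11.png

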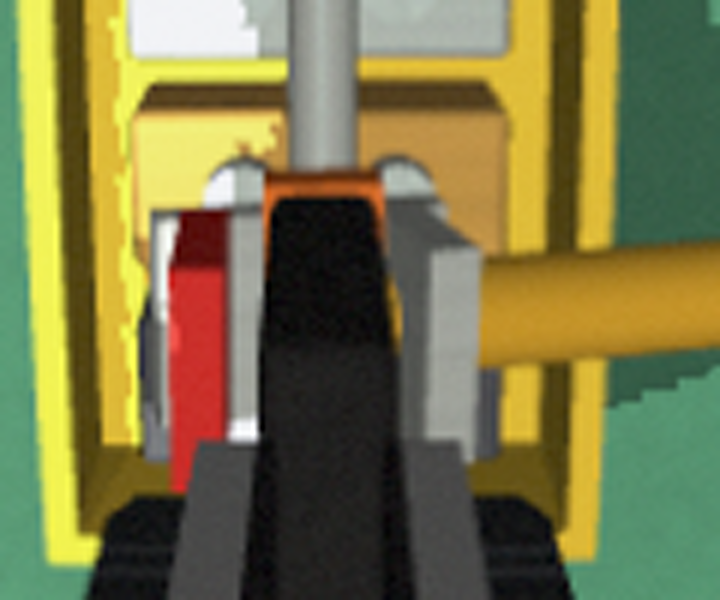

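Call:
play_rows(
  jaw=[1,1,1,1,1,1,1,1],
  dp=[
    [0,-0.05,0.2],
    [0,-0.12,0.5],
    [0,-0.18,0.8],
    [0,-0.25,1.1],
    [0,-0.32,1.4],
    [0,-0.38,1.7],
    [0,-0.44,1.95],
    [0,-0.45,2.0],
  ],
  roll=[0,0,0,0,0,0,0,0],
)

```text
time_s: 14.12
ee_pos: [484.0, 73.1, 248.7]
tcp_rot: [[-0.989, 0.145, -0.0], [0.145, 0.989, 0.0], [0.0, 0.0, -1.0]]
wrist_force: [-0.1, -1.0, -1.3]
gripper_width: 9.0
```

```bash

python3 -c "
from h import *
snap('s12')
c=wcam()
im=c['img'][150:250,200:320];cv2.imwrite('pics/w12.png',cv2.resize(cv2.cvtColor(im,cv2.COLOR_RGB2BGR),(720,600),interpolation=cv2.INTER_CUBIC))"
```

```text
14.225 [484.   73.2 248.8] [ 0.09 -0.46 -2.6 ] 8.883727472411916
```

View pics/w12.png

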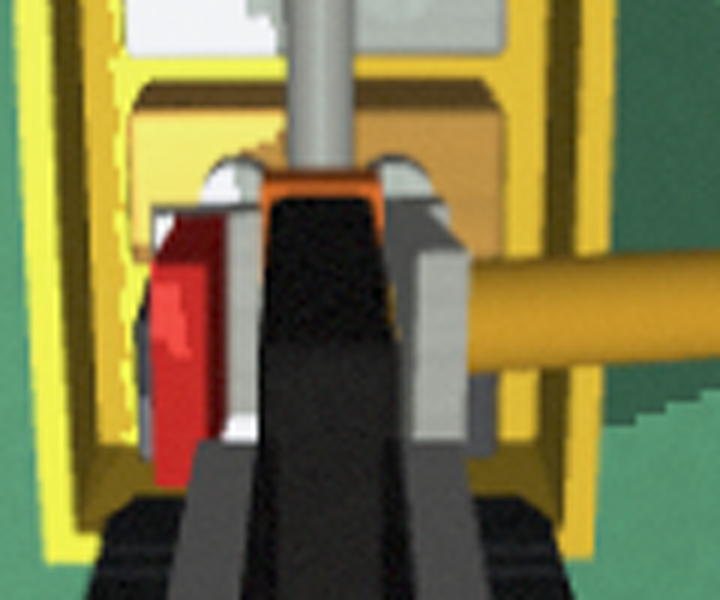

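View pics/s12.png

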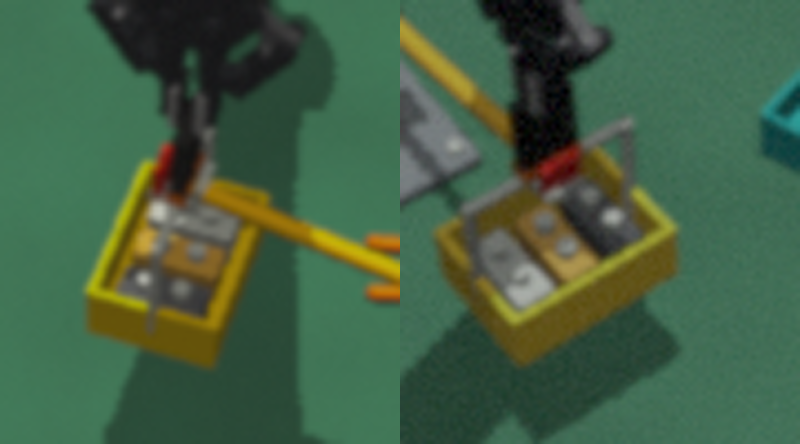

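Call:
play_rows(
  jaw=[1,1,1,1,1,1,1,1],
  dp=[
    [0,-0.03,0.2],
    [0,-0.08,0.5],
    [0,-0.12,0.8],
    [0,-0.17,1.1],
    [0,-0.22,1.4],
    [0,-0.27,1.7],
    [0,-0.3,1.95],
    [0,-0.3,2.1],
  ],
  roll=[0,0,0,0,0,0,0,0],
)

```text
time_s: 15.28
ee_pos: [483.6, 70.2, 227.7]
tcp_rot: [[-0.989, 0.145, 0.0], [0.145, 0.989, -0.0], [-0.0, -0.0, -1.0]]
wrist_force: [-1.0, -1.8, -0.7]
gripper_width: 9.1
```

Call:
play_rows(
  jaw=[1,1,1,1,1,1,1,1],
  dp=[
    [0,-0.01,0.1],
    [0,-0.03,0.25],
    [0,-0.05,0.45],
    [0,-0.07,0.65],
    [0,-0.09,0.85],
    [0,-0.1,1.0],
    [0,-0.1,1.0],
    [0,-0.1,1.0],
  ],
  roll=[0,0,0,0,0,0,0,0],
)

```text
time_s: 16.27
ee_pos: [483.4, 69.2, 217.8]
tcp_rot: [[-0.989, 0.145, 0.0], [0.145, 0.989, 0.0], [-0.0, 0.0, -1.0]]
wrist_force: [-1.6, -0.8, 0.3]
gripper_width: 8.8
```

```bash

python3 -c "
from h import *
F=[];snap('s13')
for i in range(4):
    c=wcam();s=state();F.append(s['wrist_force']);print(np.round(s['wrist_force'],2))
print(np.mean(F,0),s['time_s'],s['wrist_torque'])
im=c['img'][150:250,200:320];cv2.imwrite('pics/w13.png',cv2.resize(cv2.cvtColor(im,cv2.COLOR_RGB2BGR),(720,600),interpolation=cv2.INTER_CUBIC))"
```

```text
16.375 [483.4  69.2 217.8] [-0.97 -1.24 -0.32] 8.975943744719043
[-0.96 -1.73  0.47]
[ 0.17 -1.21  0.43]
[ 0.08 -1.24  0.27]
[ 0.02 -1.4   1.52]
[-0.17223307 -1.39769247  0.67066344] 16.575 [-0.34900024  0.12188662 -0.01085319]
```

View pics/w13.png

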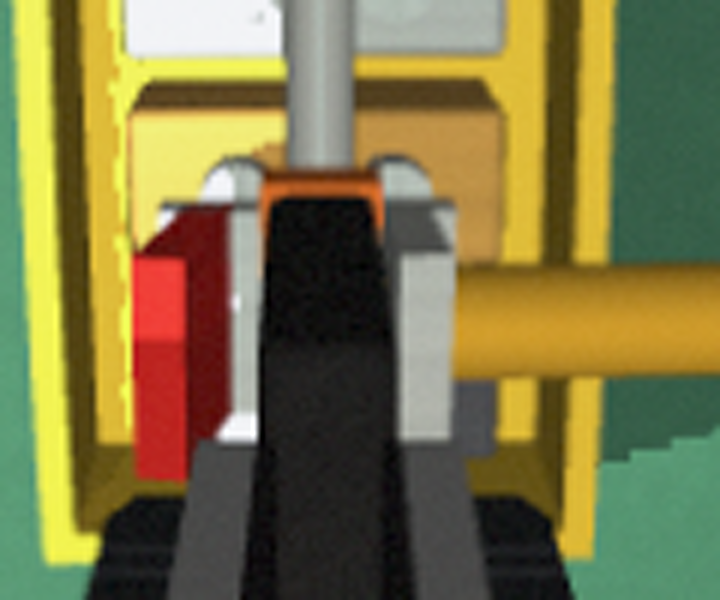

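View pics/s13.png

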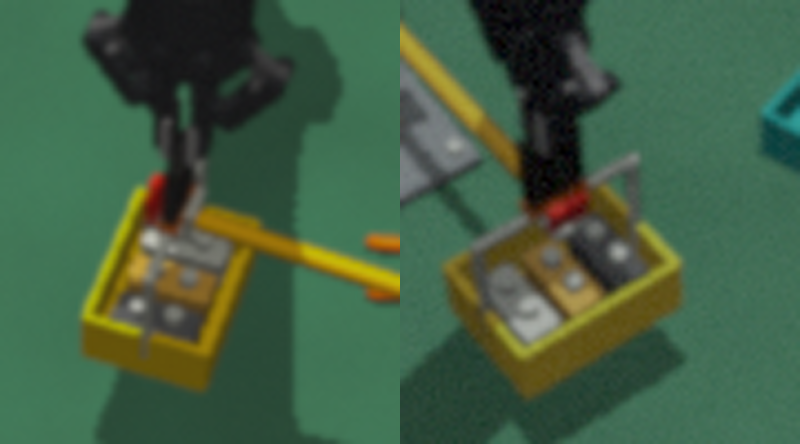

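Call:
play_rows(
  jaw=[1,1,1,1,1,1],
  dp=[
    [0,-0.08,0],
    [0,-0.16,0],
    [0,-0.24,0],
    [0,-0.2,0],
    [0,-0.2,0],
    [0,-0.2,0],
  ],
  roll=[0,0,0,0,0,0],
)

```text
time_s: 17.32
ee_pos: [483.1, 67.5, 217.8]
tcp_rot: [[-0.989, 0.145, 0.0], [0.145, 0.989, 0.0], [-0.0, 0.0, -1.0]]
wrist_force: [0.4, 1.5, 0.5]
gripper_width: 8.7
```

```bash

python3 -c "
from h import *
F=[]
for i in range(10):
    c=wcam();s=state();F.append([*s['wrist_force'],*s['wrist_torque']])
print(np.mean(F,0).round(2),np.std(F,0).round(2),s['time_s'],s['ee_pos'])
im=c['img'][150:250,200:320];cv2.imwrite('pics/w14.png',cv2.resize(cv2.cvtColor(im,cv2.COLOR_RGB2BGR),(720,600),interpolation=cv2.INTER_CUBIC))"
```

```text
[-0.11  1.03  0.04  0.28 -0.02  0.01] [0.6  0.73 0.5  0.03 0.03 0.03] 17.825 [483.11546449  67.33586036 217.80033147]
```

View pics/w14.png

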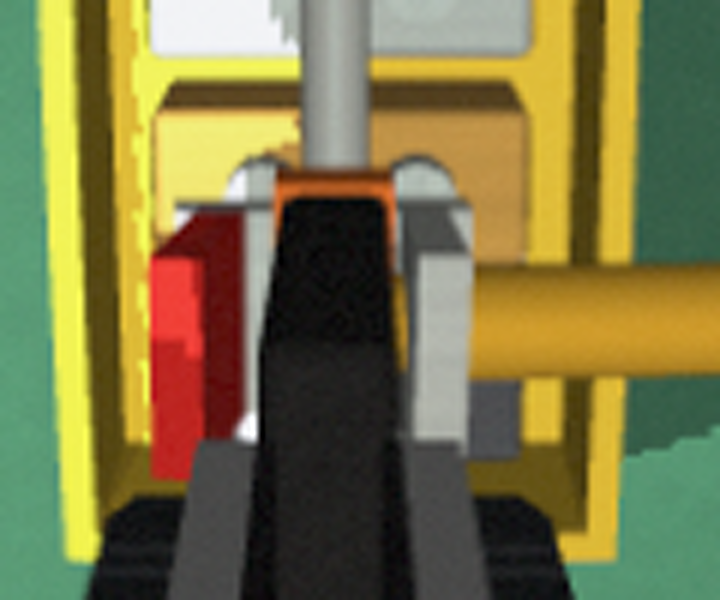

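Call:
play_rows(
  jaw=[1,1,1,1,1,1],
  dp=[
    [0,0.04,0.05],
    [0,0.08,0.1],
    [0,0.08,0.15],
    [0,0.08,0.2],
    [0,0.08,0.2],
    [0,0.08,0.2],
  ],
  roll=[0,0,0,0,0,0],
)

```text
time_s: 18.58
ee_pos: [483.2, 67.9, 215.8]
tcp_rot: [[-0.989, 0.145, -0.0], [0.145, 0.989, -0.0], [0.0, -0.0, -1.0]]
wrist_force: [-0.7, 0.6, 0.2]
gripper_width: 9.0
```

```bash

python3 -c "
from h import *
F=[]
for i in range(50):
    c=camera('side');s=state();F.append([*s['wrist_force'],*s['wrist_torque'],*s['ee_pos'],*s['joint_torque']])
F=np.array(F);print(F.mean(0).round(2),F.std(0).round(2),s['time_s']); print(F[:25].mean(0)[:3],F[25:].mean(0)[:3])"
```

```text
[-1.3000e-01 -3.0000e-02  3.4000e-01 -2.0000e-02  3.0000e-02  0.0000e+00
  4.8321e+02  6.8040e+01  2.1578e+02 -6.0000e-02 -2.9350e+01  1.1500e+00
 -2.2710e+01 -1.0000e-02 -5.0000e-02 -0.0000e+00] [0.46 0.42 0.5  0.03 0.03 0.03 0.02 0.03 0.01 0.01 0.01 0.01 0.   0.01
 0.   0.  ] 21.075
[-0.06387943  0.01753035  0.26656936] [-0.19097189 -0.07484804  0.40974669]
```

Call:
play_rows(
  jaw=[1,1,0.6,0.5,0.4,0.3,0.2,0.2],
  dp=[
    [0,0,0],
    [0,0,0],
    [0,0,0],
    [0,0,0],
    [0,0,0],
    [0,0,0],
    [0,0,0],
    [0,0,0],
  ],
  roll=[0,0,0,0,0,0,0,0],
  squeeze=20,
)

```text
time_s: 22.08
ee_pos: [483.2, 68.1, 215.8]
tcp_rot: [[-0.989, 0.145, 0.0], [0.145, 0.989, 0.0], [-0.0, 0.0, -1.0]]
wrist_force: [0.3, -1.0, -0.4]
gripper_width: 34.5
```

```bash

python3 -c "
from h import *
snap('s15')
c=wcam();save(c,'w15.png')
F=[]
for i in range(12):
    c=camera('side');s=state();F.append(s['wrist_force'])
print(np.mean(F,0))"
```

```text
22.175 [483.2  68.  215.8] [0.65 0.07 0.12] 34.22680361176358
[-0.05865237  0.19386156  0.15457593]
```

View pics/w15.png

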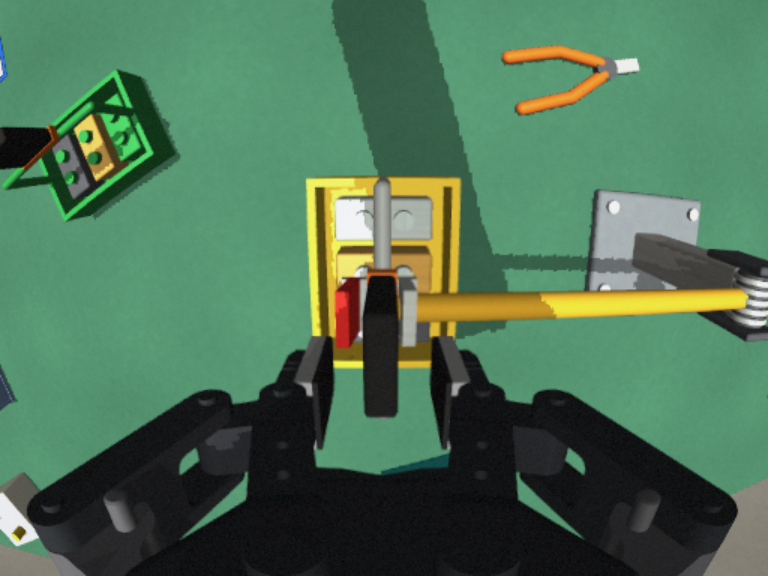

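View pics/s15.png

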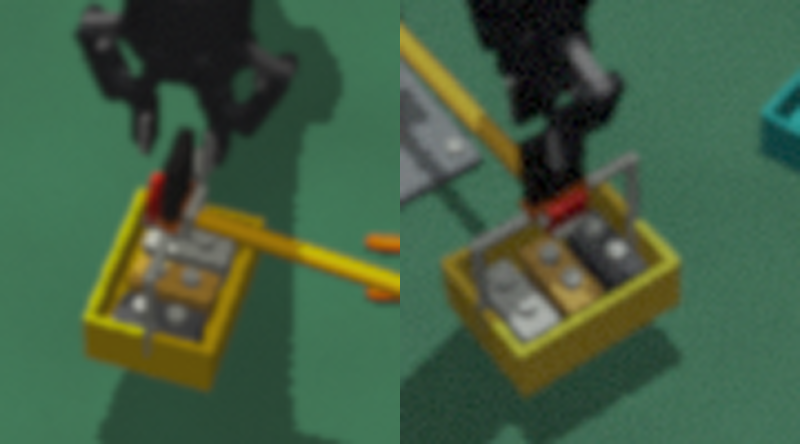

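The fingers are clear of the tab (tab at cols 364–398, fingers at about 325 and 440) and the basket hangs in place. I'll withdraw straight up.

Call:
play_rows(
  jaw=[0.2,0.2,0.2,0.2,0.2,0.2,0.2,0.2],
  dp=[
    [0,0,-0.5],
    [0,0,-1.5],
    [0,0,-3],
    [0,0,-5],
    [0,0,-8],
    [0,0,-11],
    [0,0,-14],
    [0,0,-15],
  ],
  roll=[0,0,0,0,0,0,0,0],
)

```text
time_s: 23.82
ee_pos: [484.1, 68.1, 368.5]
tcp_rot: [[-0.989, 0.145, 0.004], [0.145, 0.989, 0.002], [-0.004, 0.002, -1.0]]
wrist_force: [0.5, 0.4, -0.4]
gripper_width: 34.4
```

Call:
play_rows(
  jaw=[0.2,0.2,0.2,0.2,0.2,0.2,0.2,0.2],
  dp=[
    [0,0,0],
    [0,0,0],
    [0,0,0],
    [0,0,0],
    [0,0,0],
    [0,0,0],
    [0,0,0],
    [0,0,0],
  ],
  roll=[0,0,0,0,0,0,0,0],
)

```text
time_s: 24.82
ee_pos: [483.2, 68.1, 365.8]
tcp_rot: [[-0.989, 0.145, 0.0], [0.145, 0.989, 0.0], [-0.0, 0.0, -1.0]]
wrist_force: [-0.2, 0.1, 0.2]
gripper_width: 33.8
```

```bash

python3 -c "
from h import *
snap('s16')
a=camera('side');
for i in range(9): b=camera('side'); print(np.abs(b['img'][150:260,190:300].astype(float)-a['img'][150:260,190:300]).mean().round(2),end=' ')
P={}
for n in('scene','side'):
    c=camera(n)
    for t in('basket_bar','hook_seat','basket'):
        d=spot_point(t,n); print(n,t,[(np.round(x['at'],1).tolist(),round(x['conf'],2)) for x in d][:5])
c=wcam();save(c,'w16.png')"
```

```text
24.925 [483.2  68.  365.8] [ 0.06  0.42 -1.17] 34.50974931887916
2.3 2.3 2.31 2.32 2.33 2.33 2.31 2.33 2.32 scene basket_bar [([160.9, 281.0], 0.82), ([271.7, 269.0], 0.76), ([136.4, 217.1], 0.61)]
scene hook_seat [([162.4, 283.8], 0.89), ([223.2, 356.7], 0.57)]
scene basket [([157.3, 215.2], 0.96), ([286.6, 267.9], 0.66), ([186.6, 283.9], 0.64)]
side basket_bar [([200.0, 226.2], 0.91), ([161.8, 296.3], 0.85), ([307.1, 256.6], 0.68)]
side hook_seat [([201.3, 230.2], 0.89)]
side basket [([180.6, 296.2], 0.91), ([222.5, 229.7], 0.89), ([324.6, 260.6], 0.88), ([222.6, 148.9], 0.37)]
```

View pics/s16.png

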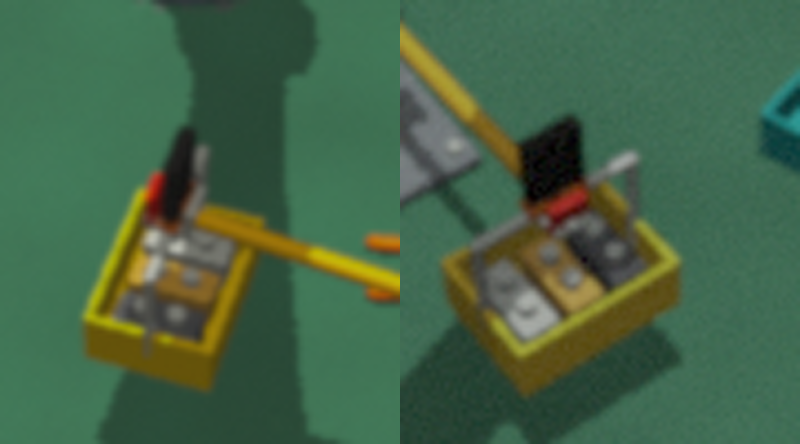

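View pics/w16.png

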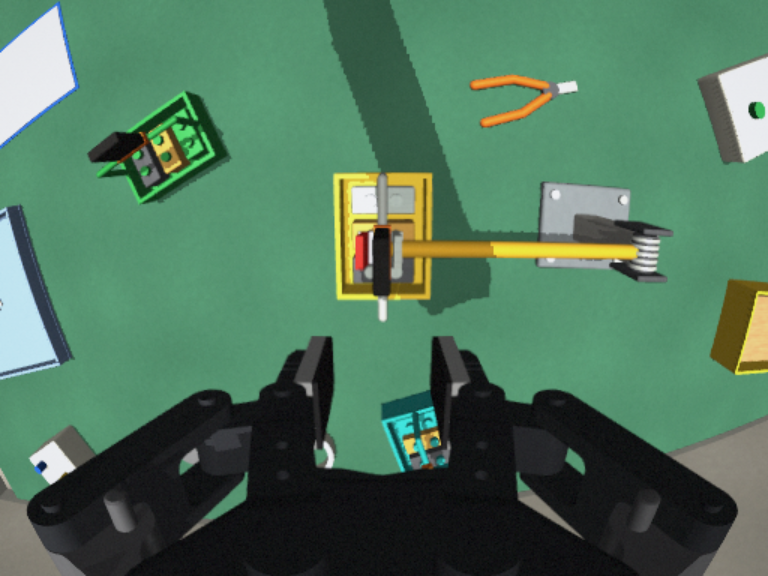

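```bash
python3 -c "
from h import *
print(order.close_job()); print(state()['time_s'])"
```

```text
the job is handed in; nothing more can be done
None
the job is handed in; nothing more can be done
```

The yellow basket is hanging by its crossbar in the hook, upright and at rest, and I handed the job in at about 25 s of the 58 s. No verdict was reported.

- **Lift:** I gripped the rubber tab and lifted the basket. The wrist force gave a weight of about 5 N, roughly 0.5 kg.
- **Hooking and lowering:** I slid the bar in over the red lip and eased it down with the sinking arm along its arc, about 63 mm at the hook. I stopped when the wrist force was near its no-load level: 0.34 N vertical, with about 0 N sideways.
- **Sideways force:** Partway down, a force of about 1.4 N built up because the bar was sticking in the hook. I took it out with a small correction of about 1 mm before letting go.
- **Release:** With the jaws opened, neither the arm nor the basket moved visibly. I then withdrew 150 mm straight up.

**Last checks:**
- Ten side pictures in a row differed only by image noise, so nothing was moving.
- In both fixed cameras the networks put the bar 3 to 4 pixels from the hook seat.
- The basket looked level, and the gripper was well clear of everything.
- In the last wrist picture the cutters looked undisturbed. The tape roll was only partly in view and the spool was out of view, so I did not measure those three, but the arm never went near them.

The no-load level itself was uncertain by about 0.4 N, or about 5 mm at the hook. That was the main doubt about the moment of release.

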